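# Put the spare glass lamp away in its rack

### The arm

A 7-joint arm with a two-finger parallel gripper is mounted at the origin on the work surface. World frame = base frame: x ahead of the robot, y to its left, z up, the work surface at z = 0. Lengths are in mm, angles in degrees, forces in N, time in s.
With the tool pointing down it reaches from about 425 to 950 mm from the base axis. Payload 4.7 kg.
Tool frame: the origin (TCP) lies on the centre line of the jaws, within the pads' length; the fingertips stand 11 mm ahead of it and the grasp point (between the pads) lies 8 mm behind it; z points along the fingers, y is the line along which they close (so a half turn about z gives the same grasp; the last joint's range is limited). The gripper opens to 85 mm and grips with 20 to 120 N. Pads are 22 mm wide; open, the fingers measure 114 mm over their backs; the gripper's body (76 mm by 85 mm) begins 54 mm behind the grasp point. The pads swing forward as they close: fully open they stand 13 mm farther back than shut.
Start: joints at [-77.286, 26.849, -2.785, 87.806, 1.381, 65.374, -4.715], TCP at [167.479, 653.91, 242.335] pointing down, gripper open.
Joint ranges: [-148.3, 148.3], [-19.14, 114.17], [-79.39, 73.82], [5.75, 140.21], [-59.74, 239.74], [12.07, 113.84], [-152.46, 152.46]. Speed limits (degrees/s): [147.25, 147.25, 180, 180, 180, 180, 180].

### API

Orientations are given as [roll, pitch, yaw] about the fixed x, y, z axes, in that order (R = Rz(yaw) Ry(pitch) Rx(roll)).
In Python, from plant import r, camera, get_calibration, job_done gives the robot as it stands.
- The arm moves only by the shell command python3 -m handwheel 'ROWS'. ROWS is text: rows parted by semicolons, each of 5 numbers parted by spaces: the shift along the tool's x, y, z in mm, then the turn about the tool's z in degrees, then the opening, from -1 (shut) to 1 (fully open). In form: tx ty tz twist hand; .... A call has exactly 10 rows; each row is the pose to reach, as a shift and turn from the pose commanded when the call began, along the tool's axes at that moment; what a row does not reach only later rows make up. A row lasts 1/8 s, in which the tool goes at most 62.5 mm and 10.7 degrees, less where a joint would pass 70% of its speed; a pose out of reach is approached as far as the arm can. A call with a gripper value outside its range is refused whole. The fingers move at their own pace and stop on an object; the grip force is fixed at half the most. Time passes only in rows, so rows that repeat a pose let the fingers close, or fill a call up. It gives the time, the measured TCP pose, the force, the opening and the grip force at its end, in the units of the state.
- r.observe(): the state, without advancing time (a new reading comes with each control period).
- camera(name): name is "scene" or "top" or "wrist"; returns (picture, depth): 400x640x3 uint8, red, green, blue; 400x640 float32, mm along the optical axis (not along the pixel's ray), 0 where there is no reading.
- get_calibration(name): a dict with "intrinsics" (3x3 intrinsics, pixels), "k1" (the pictures are not rectified: a ray, as slopes to the right and down, at radius r is drawn at 1 + k1 r^2 times it, then the intrinsics apply), "eye" and "attitude" of the camera in the world. Camera axes: x right, y up, looking along -z (the intrinsics and any distortion apply to the point x, -y, -z); pixel columns grow to the right and rows downward; lengths in mm; the calibration is good to about 2 mm. A picture is of the moment at which its call begins: read the wrist's pose just before it. get_calibration takes no time and is no camera call; for the wrist camera it gives the pose at the moment of the call.
- job_done(): hands the job in; it is judged then, once.
The state is a dict: "t": time; "joint_positions": joint angles; "joint_vel": joint speeds; "joint_efforts": joint torques, N m; "position": TCP position; "ee_rot": TCP orientation; "ft_force": force on the tool from outside, world axes, zero at the start; "ft_torque": the same for the moment, N m; "finger_gap": finger opening in mm; "finger_force": force on a finger pad.
Only numpy, scipy, OpenCV 4.12 (cv2) and the standard library are available. Lean on these libraries where they do the work, as an engineer would, in place of code of your own. Each camera call takes 0.05 s, during which the arm holds its last target. There are 200 camera calls.

### The job

Put the spare twin-tube lamp away in its storage rack: lay it flat in the two black saddles, centred lengthways, with its grey base at the end that has the red turnbutton, then turn the red turnbutton across the lamp's base so that it cannot lift out. The tubes are thin glass: hold the lamp with a light grip (30 N at most), set it down gently without dropping, knocking or pressing it, and leave the tape roll, the wrench and the yellow bin where they are.

Things in the scene. Friction and masses are not known exactly. Their poses are not given: they have to be found in the camera images.
- lamp: Loose twin-tube lamp, 60 g, 164 x 36 x 16, lying flat: two parallel white glass tubes (14 diameter, 34 wide over both, z 0 to 14, x -48 to +82) on a grey plastic base (34 x 36 x 16, x -82 to -48). Origin: centre of the underside; x along the lamp away from the base, z up. Fragile: at most 30 N of grip.
- lamp_base (a point): Centre of the lamp's grey base, 65 from the lamp's origin on its -x side, 8 above its underside.
- rack: Rack fixed to the bench: wooden board 200 (x) x 110 (y) x 12; two black saddles, centred at x -58 and +58, 20 long, tops at z 30, side lips to z 38 that leave a 48 gap (y -24 to 24) for the lamp; free room for fingers between the saddles. Steel post with the red turnbutton at x -62, y +45. Origin: centre of the underside. Lamp put away: axes parallel to the rack's.
- rack_seat (a point): Point midway between the saddles at the height of their tops (z 30 in the rack's frame): where the lamp's origin belongs.
- keeper (a joint): Angle of the red turnbutton about its upright post, rad: 0 points along the rack's -x, clear of the lamp; anticlockwise from above to 1.57, along the rack's -y, straight across the lamp's base (stop at 1.6). Stays where left. Flat bar 16 wide, reaching 56 from the post's axis, z 52 to 58 in the rack's frame, 6 above the top of a lamp put away.
- keeper_tab (a point): Middle of the top face of the turnbutton's upright thumb tab: 22 long (along the bar), 8 thick, z 58 to 82 in the rack's frame, its middle 40 from the post's axis. This point is at z 82.
- keeper_hinge (a point): Axis of the turnbutton's post, at the height of the bar's top (z 58 in the rack's frame).
- tape: Bystander, to be left alone: green tape roll, 72 diameter x 22, hole 52. Origin: its underside or middle.
- wrench: Bystander, to be left alone: wrench lying on the bench. Origin: its underside or middle.
- bin: Bystander, to be left alone: open yellow bin, 120 x 90 x 45. Origin: its underside or middle.

How it is judged:
By the outcome, as a careful person would: the job done as asked, in the order asked, and still so for the second after the job is handed in, with the robot touching nothing.
It also fails if it takes over 51 s, if anything falls off the work surface, if the arm or the gripper's body presses on something with over 40 N, if the wrist force passes 120 N, or if a joint passes its speed limit or range.

## Working session

There is one attempt and no reset: what is moved stays moved. The work goes in short steps, Python scripts to look and compute and a shell command to move; the robot and the scene stay as the last step left them, time stands still between calls to the robot, and variables do not carry over. Pictures are saved under pics/ and viewed, at most 10 in all, crops included, and the job is handed in when it is done.

```bash
ls; mkdir -p pics; cat > h.py <<'E'
import numpy as np,cv2
from plant import r,camera,get_calibration,job_done
def snap(name,fn):
    c=get_calibration(name); p,d=camera(name)
    cv2.imwrite(f'pics/{fn}.png',p[:,:,::-1]); np.savez(f'pics/{fn}.npz',d=d,p=p,K=c['intrinsics'],k1=c['k1'],eye=c['eye'],att=np.array(c['attitude']))
    return c
E
python3 - <<'E'
from h import *
for n in('top','scene'):
    print(snap(n,n))
o=r.observe();print(o)
E
```

```text
pics
{'intrinsics': array([[472.55993183,   0.        , 329.34742978],
       [  0.        , 472.55993183, 200.50335679],
       [  0.        ,   0.        ,   1.        ]]), 'k1': -0.009925769187242073, 'eye': array([ 441.37309807,  -12.74238772, 1595.84106266]), 'attitude': array([  3.77561223,  -0.12985406, -89.91077003])}
{'intrinsics': array([[500.76849503,   0.        , 322.98323402],
       [  0.        , 500.76849503, 201.58635643],
       [  0.        ,   0.        ,   1.        ]]), 'k1': 0.04699138660770359, 'eye': array([1075.11080745,  719.92225702, 1196.79918683]), 'attitude': array([ 39.64938425,  -0.43729907, 145.16492439])}
{'t': 0.1, 'joint_positions': array([-77.28611606,  26.89126222,  -2.78395914,  87.86734333,
         1.37860807,  65.37516707,  -4.71381255]), 'joint_vel': array([ 0.05925701, -0.09510009,  0.02736301, -0.18262256,  0.06347844,
        0.08262795, -0.01725299]), 'joint_efforts': array([ 7.89701608e-04, -5.11518967e+01, -4.69868432e-02, -2.38390553e+01,
        1.07999879e-02,  4.36973016e-03,  1.90809442e-05]), 'position': array([167.37319282, 653.39325443, 241.37962537]), 'ee_rot': array([-1.79899678e+02,  1.66721662e-03,  1.65632344e+02]), 'ft_force': array([-0.76808739, -0.76044274, -0.42698731]), 'ft_torque': array([-0.02348992, -0.04939348, -0.0047249 ]), 'finger_force': 0.0, 'finger_gap': 85.45212308789446}
```

View pics/top.png

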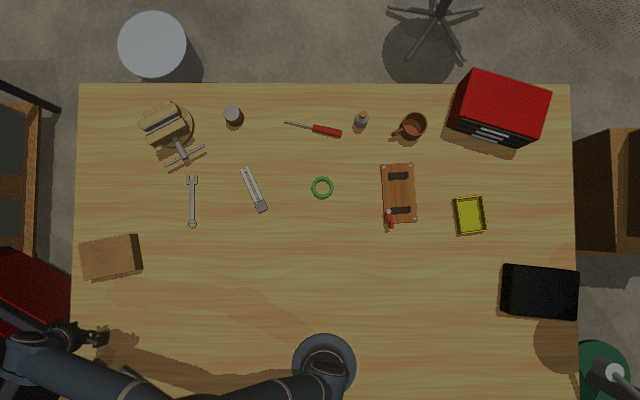

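View pics/scene.png

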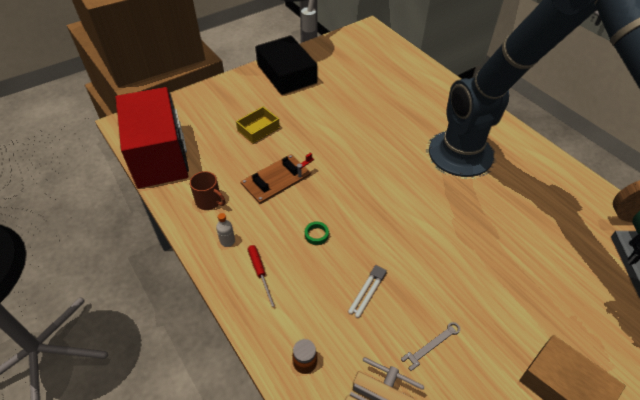

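```bash
cat >> h.py <<'E'
from scipy.spatial.transform import Rotation as Ro
def world(fn,u,v,z=None):
    "pixel -> world on plane z (or via depth)"
    f=np.load(f'pics/{fn}.npz'); K=f['K']
    pd=np.array([(u-K[0,2])/K[0,0],(v-K[1,2])/K[1,1]]); p=pd.copy()
    for _ in range(20): p=pd/(1+f['k1']*(p@p))
    R=Ro.from_euler('xyz',f['att'],degrees=True).as_matrix()
    ray=R@np.array([p[0],-p[1],-1])
    s=f['d'][int(round(v)),int(round(u))] if z is None else (z-f['eye'][2])/ray[2]
    return f['eye']+s*ray
def crop(fn,out,x0,x1,y0,y1,k):
    p=np.load(f'pics/{fn}.npz')['p'][y0:y1,x0:x1,::-1]
    cv2.imwrite(f'pics/{out}.png',cv2.resize(p,None,fx=k,fy=k,interpolation=cv2.INTER_CUBIC))
E
python3 - <<'E'
from h import *
p=np.load('pics/top.npz')['p']
a=p[160:220,232:282,::-1];b=p[160:230,372:422,::-1]
a=cv2.copyMakeBorder(a,0,10,0,0,cv2.BORDER_CONSTANT)
cv2.imwrite('pics/c1.png',cv2.resize(np.hstack([a,b]),None,fx=8,fy=8,interpolation=cv2.INTER_CUBIC))
for q in [(266-10,190),(262,208),(398,194),(389,218)]: print(q,world('top',*q).round(),world('top',*q,z=0).round())
E
```

```text
(256, 190) [581. 231.  11.] [582. 232.   0.]
(262, 208) [520. 210.  13.] [521. 211.   0.]
(398, 194) [ 568. -247.   12.] [ 569. -249.    0.]
(389, 218) [ 486. -210.   62.] [ 488. -218.    0.]
```

View pics/c1.png

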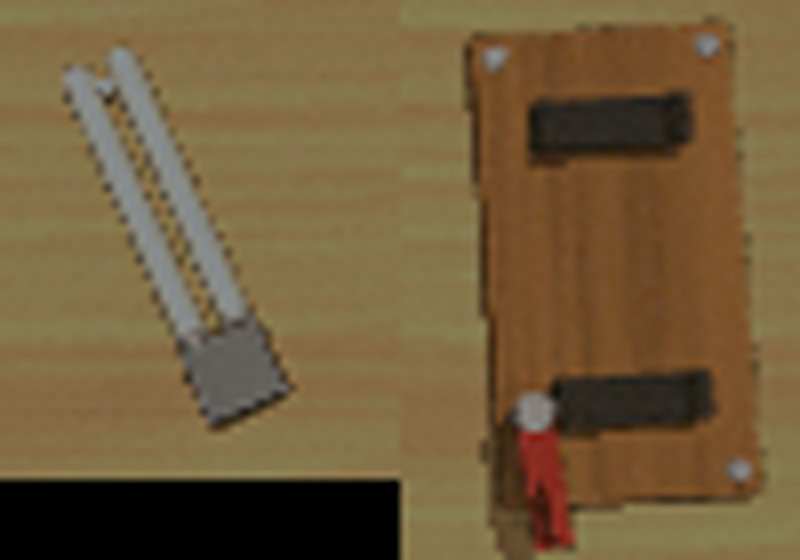

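```bash
python3 - <<'E'
from h import *
def W(x,y,z,off): return world('top',off+x/8-.5,160+y/8-.5,z)[:2]
t=W(98,60,10,232); b=W(252,408,10,232)
d=t-b; print('lamp',(t+b)/2,np.linalg.norm(d),np.degrees(np.arctan2(d[1],d[0])))
L=lambda x,y,z=12:W(x,y,z,372-50)
c=[L(468,37),L(733,20),L(762,490),L(498,502)]
print('rack',np.mean(c,0)); 
for i in range(4):
    e=c[i]-c[(i+1)%4]; print(np.linalg.norm(e),np.degrees(np.arctan2(e[1],e[0])))
print('post',L(536,411,60),'sad',L(612,123,34),L(634,402,34),'kend',L(555,548,58))
E
```

```text
lamp [585.49853422 239.89902911] 161.38393628206214 24.392953722551724
rack [ 574.42706508 -248.48995313]
112.30491742482856 93.81424722839223
198.6713310401796 2.9259329272574863
110.83566795225683 -87.31804228454868
196.46366945596213 -176.6492211393411
post [ 509.23984802 -208.59222235] sad [ 630.26487434 -244.33121895] [ 514.17994084 -252.50406269] kend [ 453.63373573 -216.20478293]
```

```bash
cat >> h.py <<'E'
def rel(x,y,z,yaw=None):
    o=r.observe(); R=Ro.from_euler('xyz',o['ee_rot'],degrees=True).as_matrix()
    t=R.T@(np.array([x,y,z])-o['position']); tw=0 if yaw is None else (o['ee_rot'][2]-yaw+180)%360-180
    print('pos',o['position'].round(1),'rot',o['ee_rot'].round(2),'rel',t.round(1),'twist',round(tw,1),'F',o['ft_force'].round(1),'gap',round(o['finger_gap'],1),'t',o['t'])
E
python3 -c "
from h import *
rel(570,235,240,24.4)"
```

```text
pos [167.4 653.4 241.4] rot [-179.9     0.    165.63] rel [-493.9 -305.4    1.9] twist 141.2 F [-0.8 -0.8 -0.4] gap 85.5 t 0.1
```

```bash
python3 -m handwheel '-49 -30 0 10 1; -98 -61 0 20 1; -147 -91 0 30 1; -197 -122 0 40 1; -246 -152 0 50 1; -296 -183 0 60 1; -345 -213 0 70 1; -395 -244 0 80 1; -444 -275 0 90 1; -494 -305 0 100 1'; python3 -c "
from h import *
rel(570,235,240,24.4)"
```

```text
t: 1.35
position: [571.1, 234.4, 242.1]
ee_rot: [-180.0, 0.0, 65.3]
ft_force: [1.2, 1.0, 0.7]
finger_gap: 85.4
finger_force: 0.0
pos [571.1 234.4 242.1] rot [-1.7997e+02  1.0000e-02  6.5320e+01] rel [ 0.1 -1.2  2.1] twist 40.9 F [1.2 1.  0.7] gap 85.4 t 1.35
```

```bash
python3 -m handwheel '0 0 0 10 1; 0 0 0 20 1; 0 0 0 30 1; 0 0 0 41 1; 0 0 0 41 1; 0 0 0 41 1; 0 0 0 41 1; 0 0 0 41 1; 0 0 0 41 1; 0 0 0 41 1'; python3 -c "
from h import *
rel(585.5,239.9,240,24.4)
print(snap('wrist','w1'))"
```

```text
t: 2.6
position: [570.3, 235.8, 242.3]
ee_rot: [-180.0, -0.0, 24.6]
ft_force: [-0.5, 0.4, -0.5]
finger_gap: 85.4
finger_force: 0.0
pos [570.3 235.8 242.3] rot [-179.99   -0.     24.64] rel [15.5  2.6  2.3] twist 0.2 F [-0.5  0.4 -0.5] gap 85.4 t 2.6
{'intrinsics': array([[291.61365987,   0.        , 319.18174567],
       [  0.        , 291.61365987, 201.07578339],
       [  0.        ,   0.        ,   1.        ]]), 'k1': -0.029768120229825796, 'eye': array([642.96666166, 269.37334117, 374.5343294 ]), 'attitude': array([-1.80342728e+01, -3.30023852e-02, -6.53615102e+01])}
```

View pics/w1.png

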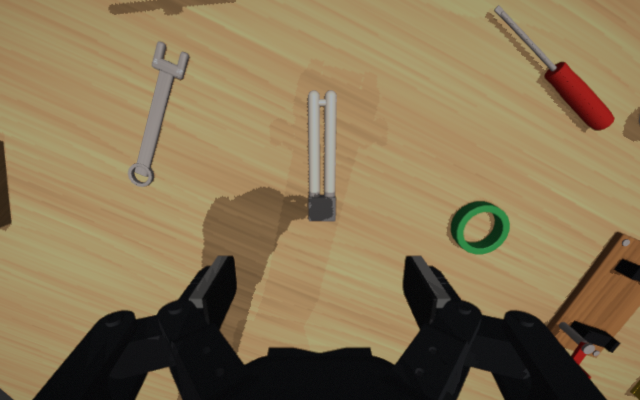

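```bash
python3 - <<'E'
from h import *
t=world('w1',322.2,92,7)[:2]; b=world('w1',321.6,220.5,10)[:2]; d=t-b
print('lamp',(t+b)/2,np.linalg.norm(d),np.degrees(np.arctan2(d[1],d[0])))
for v in (110,150,210):
  p=np.load('pics/w1.npz')['p'][v].astype(int).sum(1); print(v,p[300:345])
E
```

```text
lamp [585.50814521 239.03117192] 162.52837025047515 24.521675604909934
110 [411 410 409 407 404 396 363 277 305 400 456 489 508 521 525 519 506 487
 446 398 386 392 362 283 275 335 415 462 491 511 522 526 516 504 481 435
 399 406 404 401 398 399 402 401 400]
150 [400 397 399 399 404 406 390 329 305 370 439 480 503 516 522 518 510 491
 453 395 367 391 387 347 289 355 429 475 499 515 521 520 513 496 463 426
 414 414 413 410 407 404 401 399 396]
210 [224 221 222 220 219 217 217 208 185 171 177 176 175 176 176 176 173 173
 174 177 175 175 176 175 175 175 174 173 174 176 174 179 214 275 301 309
 357 398 401 397 394 398 406 404 403]
```

```bash
python3 -c "
from h import *
rel(571.9,233.1,14,24.5)"
```

```text
pos [570.4 235.8 242.3] rot [-180.     -0.     24.64] rel [2.000e-01 3.100e+00 2.283e+02] twist 0.1 F [-0.8  0.5 -0.6] gap 85.5 t 2.65
```

```bash
python3 -m handwheel '0 3 40 0 1; 0 3 90 0 1; 0 3 140 0 1; 0 3 180 0 0.6; 0 3 200 0 0.3; 0 3 212 0 0.2; 0 3 220 0 0.1; 0 3 225 0 0.1; 0 3 228 0 0.1; 0 3 228 0 0.1'; python3 -c "
from h import *
rel(571.9,233.1,14,24.5)"
```

```text
t: 3.9
position: [571.7, 233.3, 14.6]
ee_rot: [-180.0, -0.0, 24.6]
ft_force: [1.1, -0.3, 0.7]
finger_gap: 46.7
finger_force: 0.0
pos [571.7 233.3  14.6] rot [-1.7999e+02 -3.0000e-02  2.4630e+01] rel [0.1 0.2 0.6] twist 0.1 F [ 1.1 -0.3  0.7] gap 46.7 t 3.9
```

```bash
python3 -m handwheel '0 0 1 0 0; 0 0 1 0 -0.06; 0 0 1 0 -0.1; 0 0 1 0 -0.13; 0 0 1 0 -0.15; 0 0 1 0 -0.16; 0 0 1 0 -0.17; 0 0 1 0 -0.18; 0 0 1 0 -0.19; 0 0 1 0 -0.19'
```

```text
t: 5.15
position: [571.6, 233.1, 13.3]
ee_rot: [-180.0, -0.0, 24.6]
ft_force: [0.6, -0.3, 0.1]
finger_gap: 34.6
finger_force: 0.0
```

```bash
python3 -m handwheel '0 0 0 0 -0.192; 0 0 0 0 -0.194; 0 0 0 0 -0.196; 0 0 0 0 -0.198; 0 0 0 0 -0.2; 0 0 0 0 -0.202; 0 0 0 0 -0.204; 0 0 0 0 -0.204; 0 0 0 0 -0.204; 0 0 0 0 -0.204'
```

```text
t: 6.4
position: [571.6, 233.1, 13.3]
ee_rot: [-180.0, -0.0, 24.6]
ft_force: [0.8, -0.7, 0.6]
finger_gap: 34.2
finger_force: 0.2
```

```bash
python3 -m handwheel '0 0 0 0 -0.205; 0 0 0 0 -0.206; 0 0 0 0 -0.207; 0 0 0 0 -0.208; 0 0 0 0 -0.209; 0 0 0 0 -0.21; 0 0 0 0 -0.21; 0 0 0 0 -0.21; 0 0 0 0 -0.21; 0 0 0 0 -0.21'
```

```text
t: 7.65
position: [571.6, 233.2, 13.3]
ee_rot: [-180.0, -0.0, 24.6]
ft_force: [0.1, -1.0, 0.3]
finger_gap: 34.2
finger_force: 3.0
```

```bash
python3 -m handwheel '0 0 0 0 -0.213; 0 0 0 0 -0.216; 0 0 0 0 -0.219; 0 0 0 0 -0.222; 0 0 0 0 -0.225; 0 0 0 0 -0.228; 0 0 0 0 -0.231; 0 0 0 0 -0.233; 0 0 0 0 -0.233; 0 0 0 0 -0.233'
```

```text
t: 8.9
position: [571.6, 233.2, 13.4]
ee_rot: [-180.0, -0.0, 24.6]
ft_force: [-0.6, -0.5, 4.8]
finger_gap: 33.3
finger_force: 17.4
```

```bash
python3 -m handwheel '0 0 -1 0 -0.233; 0 0 -4 0 -0.233; 0 0 -10 0 -0.233; 0 0 -20 0 -0.233; 0 0 -40 0 -0.233; 0 0 -65 0 -0.233; 0 0 -95 0 -0.233; 0 0 -125 0 -0.233; 0 0 -150 0 -0.233; 0 0 -165 0 -0.233'; python3 -c "
from h import *
rel(545,-170,230,3.2)"
```

```text
t: 10.15
position: [572.3, 233.2, 180.9]
ee_rot: [-180.0, -0.2, 24.6]
ft_force: [0.2, 0.2, -0.7]
finger_gap: 32.7
finger_force: 17.3
pos [572.3 233.2 180.9] rot [-179.98   -0.18   24.62] rel [-192.6  355.1  -49.8] twist 21.4 F [ 0.2  0.2 -0.7] gap 32.7 t 10.15
```

```bash
python3 -m handwheel '-10 18 -5 2 -0.233; -30 55 -15 4 -0.233; -52 95 -25 6 -0.233; -75 138 -35 9 -0.233; -98 181 -50 12 -0.233; -121 224 -50 15 -0.233; -145 267 -50 18 -0.233; -167 308 -50 20 -0.233; -184 338 -50 21.4 -0.233; -193 355 -50 21.4 -0.233'; python3 -m handwheel '0 0 0 0 -0.233; 0 0 0 0 -0.233; 0 0 0 0 -0.233; 0 0 0 0 -0.233; 0 0 0 0 -0.233; 0 0 0 0 -0.233; 0 0 0 0 -0.233; 0 0 0 0 -0.233; 0 0 0 0 -0.233; 0 0 0 0 -0.233';python3 -c "
from h import *
rel(545,-170,230,3.2)
snap('wrist','w2')"
```

```text
t: 11.4
position: [540.4, -175.8, 228.1]
ee_rot: [180.0, 0.1, 2.7]
ft_force: [-1.3, 1.1, -1.2]
finger_gap: 33.0
finger_force: 17.3
t: 12.65
position: [544.1, -170.1, 228.3]
ee_rot: [-180.0, 0.0, 3.2]
ft_force: [-0.2, -0.3, -1.4]
finger_gap: 32.8
finger_force: 17.3
pos [ 544.1 -170.1  228.3] rot [-180.      0.      3.23] rel [ 0.9 -0.  -1.7] twist 0.0 F [-0.2 -0.3 -1.4] gap 32.8 t 12.65
```

View pics/w2.png

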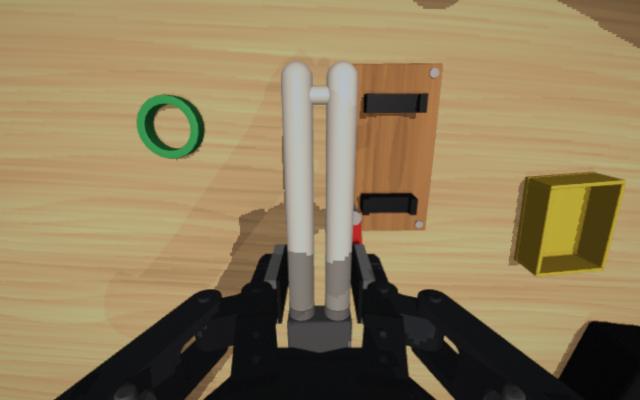

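```bash
python3 - <<'E'
from h import *
p=np.load('pics/w2.npz')['p'][:,:,::-1]
a=p[55:120,345:450];b=p[180:245,345:450]
cv2.imwrite('pics/c2.png',cv2.resize(np.vstack([a,b]),None,fx=4.5,fy=4.5,interpolation=cv2.INTER_CUBIC))
for c in (297,341):
  for v in (80,130,180,230): 
    q=world('w2',c+(3-.02*v if 0 else 0),v); print(c,v,q.round(1))
print(world('w2',300,330),world('w2',340,330))
E
```

```text
297 80 [ 633.9 -155.3  229.4]
297 130 [ 613.4 -156.   229.5]
297 180 [ 591.  -156.8  229.9]
297 230 [ 566.2 -157.6  230.3]
341 80 [ 635.  -173.7  228.7]
341 130 [ 614.5 -175.3  229.3]
341 180 [ 592.  -177.1  229.4]
341 230 [ 566.8 -179.1  228.8]
[ 507.08923861 -161.23137196  231.28147006] [ 508.39571228 -183.10340833  231.37852471]
```

View pics/c2.png

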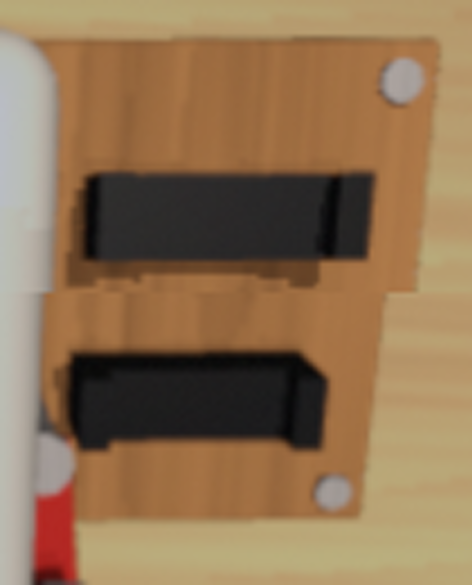

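```bash
python3 - <<'E'
from h import *
def W(x,y,z):
    v=55+y/4.5-.5 if y<292 else 180+(y-292.5)/4.5-.5
    return world('w2',345+x/4.5-.5,v,z)[:2]
TR,BR=W(437,40,12),W(361,518,12)
d=TR-BR;print('edge',np.linalg.norm(d),np.degrees(np.arctan2(d[1],d[0])))
th=np.arctan2(d[1],d[0]);u=np.array([np.cos(th),np.sin(th)]);n=np.array([-u[1],u[0]])
print('ctr from edge',(TR+BR)/2+55*n)
for nm,x,y,z in [('s1 far R in',338,174,38),('s1 far R out',374,174,38),('s1 near R out',367,259,38),('s1 near in',332,259,38),('s1 L',100,174,38),('s2 in far',292,375,38),('s2 out far',326,377,38),('s2 near out',321,449,38),('s2 near in',290,447,38),('s2 L in near',108,447,38),('s2 L out near',78,447,38),('screw1',403,81,14),('screw2',333,493,14)]:
    p=W(x,y,z); q=p-np.array([574.4,-248.5]); a=np.radians(3.2); print(nm,p.round(1),'in rack',(np.cos(a)*q[0]+np.sin(a)*q[1]).round(1),(-np.sin(a)*q[0]+np.cos(a)*q[1]).round(1))
E
```

```text
edge 198.58844478944283 4.0369755071152005
ctr from edge [ 574.45147123 -249.44969237]
s1 far R in [ 643.4 -269.3] in rack 67.7 -24.7
s1 far R out [ 643.9 -277.7] in rack 67.8 -33.1
s1 near R out [ 625.  -279.2] in rack 48.8 -33.5
s1 near in [ 624.4 -270.9] in rack 48.7 -25.1
s1 L [ 640. -214.] in rack 67.4 30.8
s2 in far [ 528.9 -275.7] in rack -46.9 -24.6
s2 out far [ 528.9 -284.6] in rack -47.5 -33.5
s2 near out [ 509.1 -286.4] in rack -67.3 -34.2
s2 near in [ 509.2 -278.2] in rack -66.8 -26.0
s2 L in near [ 506.5 -230.2] in rack -66.8 22.0
s2 L out near [ 506.1 -222.4] in rack -66.8 29.9
screw1 [ 667.3 -289.8] in rack 90.5 -46.4
screw2 [ 487.4 -301.1] in rack -89.8 -47.6
```

```bash
python3 -c "
from h import *
print(world('w2',319.5,63,222.5),world('w2',320,349,216))
rel(559.8,-250.6,60,3.5)"
```

```text
[ 641.8715604  -164.30157353  222.5       ] [ 479.09886204 -173.86301092  216.        ]
pos [ 544.1 -170.   228.3] rot [-179.99    0.      3.23] rel [ 11.2  81.3 168.2] twist -0.3 F [-0.1  0.  -0.4] gap 32.8 t 12.7
```

```bash
python3 -m handwheel '2 15 0 0 -0.233; 5 40 0 0 -0.233; 9 65 0 0 -0.233; 10.5 81 10 -0.3 -0.233; 10.5 81 40 -0.3 -0.233; 10.5 81 80 -0.3 -0.233; 10.5 81 120 -0.3 -0.233; 10.5 81 150 -0.3 -0.233; 10.5 81 162 -0.3 -0.233; 10.5 81 166 -0.3 -0.233'; python3 -m handwheel '0 0 1 0 -0.233; 0 0 2 0 -0.233; 0 0 2 0 -0.233; 0 0 2 0 -0.233; 0 0 2 0 -0.233; 0 0 2 0 -0.233; 0 0 2 0 -0.233; 0 0 2 0 -0.233; 0 0 2 0 -0.233; 0 0 2 0 -0.233'; python3 -c "
from h import *
rel(559.1,-250.6,43,3.5)
snap('wrist','w3')"
```

```text
t: 13.95
position: [559.2, -251.2, 62.1]
ee_rot: [180.0, 0.0, 3.5]
ft_force: [0.9, 0.1, -0.0]
finger_gap: 33.2
finger_force: 17.3
t: 15.2
position: [559.1, -250.3, 60.2]
ee_rot: [-180.0, 0.0, 3.5]
ft_force: [-0.5, -0.6, -0.9]
finger_gap: 33.0
finger_force: 17.3
pos [ 559.1 -250.3   60.2] rot [-179.99    0.      3.53] rel [-0.   0.3 17.2] twist 0.0 F [-0.5 -0.6 -0.9] gap 33.0 t 15.2
```

View pics/w3.png

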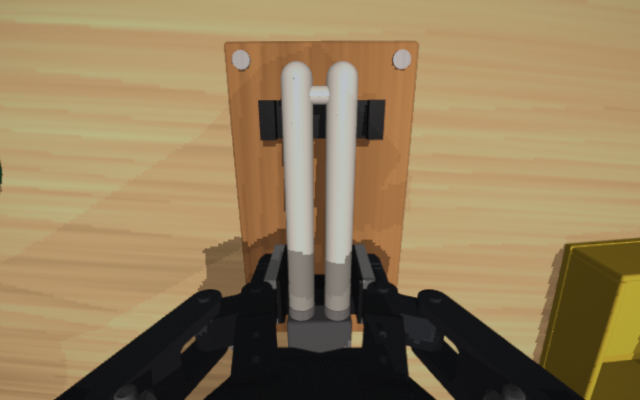

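```bash
python3 -m handwheel '0 1 3 0 -0.233; 0 1 6 0 -0.233; 0 1 9 0 -0.233; 0 1 11 0 -0.233; 0 1 13 0 -0.233; 0 1 14 0 -0.233; 0 1 15 0 -0.233; 0 1 15.5 0 -0.233; 0 1 15.5 0 -0.233; 0 1 15.5 0 -0.233'
```

```text
t: 16.5
position: [559.3, -251.2, 44.8]
ee_rot: [-180.0, -0.0, 3.5]
ft_force: [0.6, -0.2, -0.2]
finger_gap: 33.2
finger_force: 17.3
```

```bash
python3 -m handwheel '0 0 0.2 0 -0.233; 0 0 0.4 0 -0.233; 0 0 0.6 0 -0.233; 0 0 0.8 0 -0.233; 0 0 1 0 -0.233; 0 0 1.1 0 -0.233; 0 0 1.2 0 -0.233; 0 0 1.2 0 -0.233; 0 0 1.2 0 -0.233; 0 0 1.2 0 -0.233'
```

```text
t: 17.75
position: [559.2, -251.3, 43.6]
ee_rot: [-180.0, -0.0, 3.5]
ft_force: [-0.7, 0.1, 0.3]
finger_gap: 33.0
finger_force: 17.3
```

```bash
python3 -m handwheel '0 0 0.1 0 -0.233; 0 0 0.2 0 -0.233; 0 0 0.3 0 -0.233; 0 0 0.4 0 -0.233; 0 0 0.5 0 -0.233; 0 0 0.6 0 -0.233; 0 0 0.7 0 -0.233; 0 0 0.7 0 -0.233; 0 0 0.7 0 -0.233; 0 0 0.7 0 -0.233'
```

```text
t: 19.0
position: [559.2, -251.3, 43.4]
ee_rot: [-180.0, -0.0, 3.5]
ft_force: [-1.0, 0.9, 6.8]
finger_gap: 33.0
finger_force: 17.8
```

```bash
python3 -m handwheel '0 0 -0.2 0 -0.233; 0 0 -0.4 0 -0.23; 0 0 -0.4 0 -0.225; 0 0 -0.4 0 -0.22; 0 0 -0.4 0 -0.215; 0 0 -0.4 0 -0.21; 0 0 -0.4 0 -0.205; 0 0 -0.4 0 -0.2; 0 0 -0.4 0 -0.19; 0 0 -0.4 0 -0.18'; python3 -m handwheel '0 0 0 0 -0.17; 0 0 0 0 -0.15; 0 0 0 0 -0.12; 0 0 0 0 -0.08; 0 0 0 0 -0.04; 0 0 0 0 0; 0 0 0 0 0.05; 0 0 0 0 0.1; 0 0 0 0 0.1; 0 0 0 0 0.1'
```

```text
t: 20.25
position: [559.2, -251.3, 43.1]
ee_rot: [180.0, 0.0, 3.5]
ft_force: [0.1, -0.1, -0.0]
finger_gap: 34.9
finger_force: 0.0
t: 21.5
position: [559.2, -251.3, 43.3]
ee_rot: [-180.0, 0.0, 3.5]
ft_force: [0.7, 0.3, 0.5]
finger_gap: 47.1
finger_force: 0.0
```

```bash
python3 -m handwheel '0 0 -5 0 0.1; 0 0 -20 0 0.1; 0 0 -45 0 0.1; 0 0 -80 0 0; 0 0 -120 0 -0.3; -10 0 -150 0 -0.6; -30 0 -160 0 -1; -55 0 -160 0 -1; -80 0 -160 0 -1; -80 0 -160 0 -1'; python3 -c "
from h import *
rel(460,-250,200,3.5)
snap('wrist','w4')"
```

```text
t: 22.75
position: [477.8, -256.9, 204.3]
ee_rot: [-179.9, -0.1, 3.4]
ft_force: [0.0, 0.3, 0.2]
finger_gap: -0.2
finger_force: 0.0
pos [ 477.8 -256.9  204.3] rot [-1.7995e+02 -8.0000e-02  3.3700e+00] rel [-17.4  -7.9   4.3] twist -0.1 F [0.  0.3 0.2] gap -0.2 t 22.75
```

View pics/w4.png

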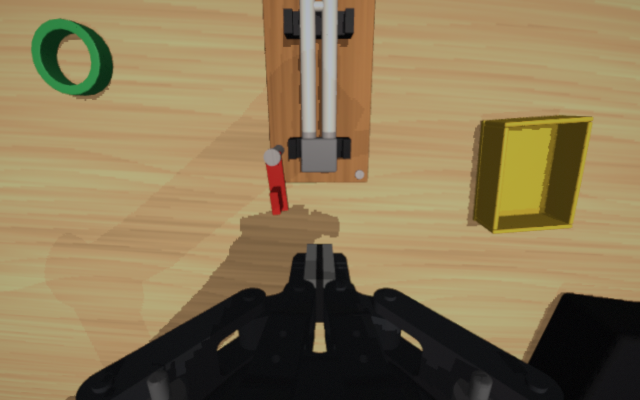

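```bash
python3 - <<'E'
from h import *
f=np.load('pics/w4.npz');p=f['p'].astype(int)
Q=[]
for v in range(140,225):
  for u in range(255,300):
    red=p[v,u,0]>110 and p[v,u,1]<60
    w=world('w4',u,v)
    if w[2]>46: Q.append([*w,red,u,v])
Q=np.array(Q);print(len(Q),Q[:,2].min(),Q[:,2].max())
red=Q[:,3]>0
for nm,m in [('tab',Q[:,2]>76),('bar',red&(Q[:,2]<64)),('cap',~red&(Q[:,2]<76)&(Q[:,5]<168))]:
    s=Q[m]; print(nm,len(s),s[:,:3].mean(0).round(1),s[:,:3].min(0).round(1),s[:,:3].max(0).round(1),s[:,4:].min(0),s[:,4:].max(0))
a=np.radians(3.5);c,s=np.cos(a),np.sin(a);print('exp post',575+c*-62-s*45,-250.3+s*-62+c*45)
t=Q[Q[:,2]>76][:,:2];print(cv2.minAreaRect(t.astype(np.float32)))
E
```

```text
1105 46.164163622519936 336.67900319341794
tab 249 [ 477.9 -219.3  102.5] [ 458.8 -251.9   76.1] [ 557.4 -210.9  336.7] [256. 141.] [298. 218.]
bar 461 [ 486.  -215.2   58.8] [ 455.7 -225.1   56.6] [ 513.4 -204.5   63.5] [267. 153.] [287. 210.]
cap 260 [ 509.5 -210.2   62.1] [ 499.  -219.    46.2] [ 517.4 -202.4   64.8] [264. 149.] [282. 167.]
exp post 510.36845821877563 -209.16894352217713
((509.5855712890625, -228.51051330566406), (15.752227783203125, 105.18816375732422), 72.48332977294922)
```

```bash
python3 - <<'E'
from h import *
f=np.load('pics/w4.npz');p=f['p'].astype(int)
Q=[]
for v in range(180,225):
  for u in range(262,296):
    w=world('w4',u,v)
    if 78<w[2]<88 and p[v,u,0]>1.8*p[v,u,1]: Q.append([*w,u,v])
Q=np.array(Q);t=Q[:,:2];print(len(Q),Q.mean(0).round(1),Q.min(0).round(1),Q.max(0).round(1),cv2.minAreaRect(t.astype(np.float32)))
P=np.array([509.9,-209.6])
d=np.median(t,0)-P;print(np.linalg.norm(d),np.degrees(np.arctan2(d[1],d[0]))%360-183.5)
o=r.observe()
R=Ro.from_euler('xyz',o['ee_rot'],degrees=True).as_matrix();print(o['ee_rot'])
for i in range(11):
    an=np.radians(183.5+9*i); w=np.array([*(P+40*np.array([np.cos(an),np.sin(an)])),74]); print(i,w.round(1),(R.T@(w-o['position'])).round(1))
E
```

```text
210 [ 471.1 -216.3   82.3  275.1  202.7] [ 460.1 -221.3   78.   270.   191. ] [ 481.3 -210.9   84.7  281.   214. ] ((470.6750183105469, -216.27481079101562), (21.449474334716797, 8.117953300476074), 8.160927772521973)
39.28172686532064 6.272364451739662
[-1.79985472e+02 -1.22648349e-01  3.47154562e+00]
0 [ 470. -212.   74.] [ -7.  -44.9 130.3]
1 [ 470.8 -218.3   74. ] [ -6.5 -38.6 130.3]
2 [ 472.7 -224.3   74. ] [ -5.1 -32.5 130.3]
3 [ 475.4 -229.9   74. ] [ -2.7 -26.7 130.3]
4 [ 479. -235.   74.] [  0.6 -21.4 130.3]
5 [ 483.4 -239.6   74. ] [  4.7 -16.6 130.3]
6 [ 488.4 -243.3   74. ] [  9.5 -12.5 130.3]
7 [ 494.  -246.3   74. ] [ 14.8  -9.2 130.3]
8 [ 499.9 -248.3   74. ] [ 20.6  -6.8 130.4]
9 [ 506.1 -249.4   74. ] [ 26.7  -5.4 130.4]
10 [ 512.3 -249.5   74. ] [ 33.   -4.9 130.4]
```

```bash
python3 -m handwheel '-2 -10 10 -1 -0.25; -4 -25 30 -2 -0.25; -5 -35 50 -3 -0.25; -6 -41 70 -5 -0.25; -6 -41 85 -5 -0.25; -6 -41 95 -5 -0.25; -6 -41 95 -5 -0.25; -6 -41 95 -5 -0.25; -6 -41 95 -5 -0.25; -6 -41 95 -5 -0.25'; python3 -c "
from h import *
rel(470.8,-216.3,75,8.3)"
```

```text
t: 24.05
position: [471.1, -215.8, 108.6]
ee_rot: [180.0, -0.0, 8.5]
ft_force: [0.2, -0.6, -0.1]
finger_gap: 31.6
finger_force: 0.0
pos [ 471.1 -215.8  108.6] rot [ 1.7999e+02 -5.0000e-02  8.5300e+00] rel [-0.4  0.5 33.6] twist 0.2 F [ 0.2 -0.6 -0.1] gap 31.6 t 24.05
```

Down around the tab, then close to a 15 mm gap.

```bash
python3 -m handwheel '0 0 8 0 -0.25; 0 0 16 0 -0.25; 0 0 24 0 -0.25; 0 0 30 0 -0.25; 0 0 33 0 -0.25; 0 0 33 0 -0.35; 0 0 33 0 -0.45; 0 0 33 0 -0.55; 0 0 33 0 -0.65; 0 0 33 0 -0.65'; python3 - <<'E'
from h import *
o=r.observe();print(o['position'],o['ee_rot'],o['ft_force'],o['finger_gap'],o['finger_force'])
P=np.array([509.9,-209.6]);R=Ro.from_euler('xyz',o['ee_rot'],degrees=True).as_matrix()
for an in list(range(5,96,10))+[97]:
    # 3.5 mm lead along tangent
    a=np.radians(183.5+an); w=np.array([*(P+40*np.array([np.cos(a),np.sin(a)])),o['position'][2]]); print(an,(R.T@(w-o['position']))[:2].round(1),'twist',5-an)
E
```

```text
t: 25.3
position: [470.9, -215.7, 75.3]
ee_rot: [-180.0, -0.0, 8.5]
ft_force: [-0.2, -0.7, -0.2]
finger_gap: 15.0
finger_force: 0.0
[ 470.86980374 -215.66140721   75.33789943] [-1.79997463e+02 -9.07508902e-03  8.52876113e+00] [-0.17586907 -0.73794297 -0.22290976] 14.978017337100644 0.0
5 [-0.5 -0.2] twist 0
15 [0.1 6.7] twist -10
25 [ 1.9 13.5] twist -20
35 [ 4.8 19.8] twist -30
45 [ 8.8 25.5] twist -40
55 [13.8 30.4] twist -50
65 [19.5 34.4] twist -60
75 [25.8 37.4] twist -70
85 [32.5 39.2] twist -80
95 [39.5 39.8] twist -90
97 [40.9 39.8] twist -92
```

```bash
python3 -m handwheel '0 3 0 -5 -0.65; 0 7 0 -10 -0.65; 2 13.5 0 -20 -0.65; 5 20 0 -30 -0.65; 9 25.5 0 -40 -0.65; 14 30.5 0 -50 -0.65; 19.5 34.5 0 -60 -0.65; 26 37.5 0 -70 -0.65; 32.5 39 0 -80 -0.65; 36 39.5 0 -85 -0.65'; python3 - <<'E'
from h import *
o=r.observe();print(o['position'],o['ee_rot'],o['ft_force'],o['finger_gap'],o['finger_force'])
P=np.array([509.9,-209.6]);R=Ro.from_euler('xyz',o['ee_rot'],degrees=True).as_matrix()
for lead in (0,2,3.5,5):
    a=np.radians(273.5); w=np.array([*(P+40*np.array([np.cos(a),np.sin(a)])+lead*np.array([-np.sin(a),np.cos(a)])),o['position'][2]]); print(lead,(R.T@(w-o['position']))[:2].round(1),'yaw to',93.5)
E
```

```text
t: 26.55
position: [512.0, -249.6, 75.1]
ee_rot: [-180.0, -0.0, 93.7]
ft_force: [-1.2, 0.1, 0.4]
finger_gap: 15.6
finger_force: 0.3
[ 512.03208407 -249.58207464   75.08545792] [-1.79955891e+02 -2.03804765e-02  9.37021318e+01] [-1.23156816  0.14059212  0.36338693] 15.590693739385152 0.3448092270264169
0 [0.  0.3] yaw to 93.5
2 [0.  2.3] yaw to 93.5
3.5 [0.  3.8] yaw to 93.5
5 [0.  5.3] yaw to 93.5
```

```bash
python3 -m handwheel '0 1 0 0 -0.65; 0 2 0 0 -0.65; 0 3 0 0 -0.65; 0 4 0 0 -0.65; 0 4.3 0 0 -0.65; 0 4.3 0 0 -0.65; 0 4.3 0 0 -0.65; 0 4.3 0 0 -0.65; 0 4.3 0 0 -0.65; 0 4.3 0 0 -0.65'
```

```text
t: 27.8
position: [516.4, -249.2, 75.2]
ee_rot: [-180.0, -0.0, 93.5]
ft_force: [-2.7, -1.1, 0.6]
finger_gap: 14.9
finger_force: 1.2
```

```bash
python3 -m handwheel '0 -1.5 0 0 -0.65; 0 -3 0 0 -0.6; 0 -3 -4 0 -0.55; 0 -3 -20 0 -0.55; 0 -3 -50 0 -0.55; 0 -3 -90 0 -0.55; -20 -3 -130 0 -0.55; -50 -3 -150 0 -0.55; -80 -3 -150 0 -0.55; -80 -3 -150 0 -0.55'; python3 - <<'E'
from h import *
o=r.observe();print(o['position'],o['ft_force'])
snap('wrist','w5')
f=np.load('pics/w5.npz');p=f['p'].astype(int)
T=[];B=[]
for v in range(0,260):
  for u in range(120,520):
    if p[v,u,0]>90 and p[v,u,0]>2.5*p[v,u,1]:
      w=world('w5',u,v)
      if np.hypot(w[0]-510,w[1]+210)<70:
        if w[2]>77:T.append(w)
        elif 54<w[2]<64:B.append(w)
T=np.array(T);B=np.array(B)
for q in (T,B): print(len(q),q.mean(0).round(1),cv2.minAreaRect(q[:,:2].astype(np.float32)))
d=np.median(T,0)[:2]-[509.9,-209.6];print(np.degrees(np.arctan2(d[1],d[0]))%360-183.5)
E
```

```text
t: 29.05
position: [518.0, -332.1, 226.9]
ee_rot: [179.9, 0.1, 93.3]
ft_force: [-0.9, 0.1, 0.6]
finger_gap: 19.4
finger_force: 0.0
[ 517.96652654 -332.09250005  226.92342178] [-0.91699641  0.09970659  0.5993014 ]
230 [ 513.8 -249.4   87.4] ((513.8128662109375, -249.5725860595703), (7.285309314727783, 21.53145408630371), 3.303555727005005)
588 [ 512.2 -235.9   58.5] ((512.362548828125, -239.3828887939453), (15.433298110961914, 49.40046310424805), 3.662762403488159)
92.03112681155363
```

View pics/w5.png

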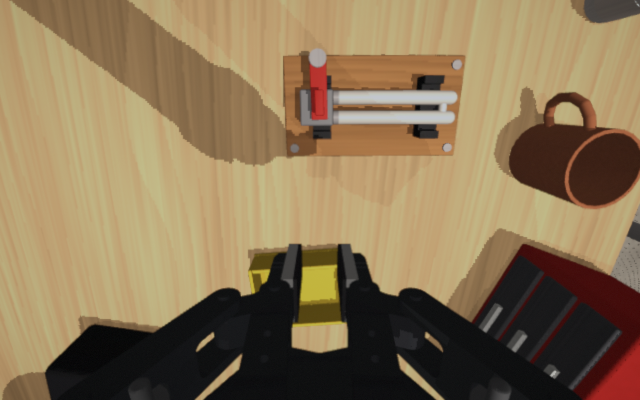

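```bash
python3 - <<'E'
from h import *
f=np.load('pics/w5.npz');p=f['p'].astype(int).sum(2)
for v in (97,117): print(v,p[v,280:310].tolist(),p[v,448:470].tolist())
a=np.radians(3.5)
def k(n,u,v,z):
    q=world('w5',u,v,z)[:2]-[575,-250.3]; print(n,(np.cos(a)*q[0]+np.sin(a)*q[1]).round(1),(-np.sin(a)*q[0]+np.cos(a)*q[1]).round(1))
k('base end',300.5,107,46);k('tip1',457.5,97.5,37);k('tip2',455.5,117,37)
k('board L',285.5,107,12);k('board R',459.5,107,12)
k('s1 top L',420,76,38);k('s1 topR',443.5,76,38);k('s1 botL',416,138,38);k('s1 botR',437.5,138,38)
k('tube ctr lat mid',390,107.5,44)
E
```

```text
97 [469, 477, 460, 324, 255, 274, 309, 311, 311, 312, 310, 312, 313, 312, 288, 202, 188, 187, 190, 208, 264, 348, 384, 388, 389, 390, 385, 353, 251, 234] [594, 593, 593, 593, 593, 592, 588, 583, 563, 451, 369, 361, 413, 488, 498, 496, 494, 490, 484, 483, 483, 486]
117 [482, 492, 487, 478, 442, 298, 322, 356, 360, 354, 339, 336, 337, 336, 318, 258, 235, 207, 201, 200, 237, 331, 382, 387, 390, 388, 390, 390, 389, 351] [596, 595, 595, 593, 589, 575, 505, 390, 348, 363, 450, 492, 495, 492, 487, 484, 483, 485, 488, 489, 489, 489]
base end -79.9 0.6
tip1 84.7 10.1
tip2 85.2 -9.7
board L -99.0 0.5
board R 99.7 0.5
s1 top L 42.6 30.9
s1 topR 66.9 31.0
s1 botL 44.3 -31.8
s1 botR 67.9 -31.8
tube ctr lat mid 12.4 -0.1
```

```bash
python3 -c "
from h import *
print(job_done())"
```

```text
the job is handed in; nothing more can be done
None
```

The job is handed in at about 29 s: the lamp lies flat in both saddles, about 2 mm off centre lengthways, grey base at the turnbutton end, with the red turnbutton across it at about 90°; the grip read 18 N at most, and the tape, wrench and bin were left alone.

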